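Raise the photo light on its telescopic stand

ROBOT

A 6-joint arm with a two-finger parallel gripper is mounted at the origin on the work surface. World frame = base frame: x ahead of the robot, y to its left, z up, the work surface at z = 0. Lengths are in m, angles in rad, forces in N, time in s.
With the tool pointing down it reaches from about 0.35 to 0.975 m from the base axis. Payload 4.9 kg.
Tool frame: the origin (TCP) lies at the very end of the fingers, on their centre line; the grasp point (between the pads) lies 19 mm behind it; z points along the fingers, y is the line along which they close (so a half turn about z gives the same grasp; the last joint's range is limited). The gripper opens to 85 mm and grips with 20 to 120 N. Pads are 22 mm wide; open, the fingers measure 114 mm over their backs; the gripper's body (76 mm by 85 mm) begins 54 mm behind the grasp point. The pads swing forward as they close: fully open they stand 13 mm farther back than shut.
Start: joints at [1.114, 0.053, 1.613, -0, 1.476, -0.119], TCP at [0.207, 0.59, 0.231] pointing down, gripper open.
Joint ranges: [-3.01, 3.01], [-1.01, 2.22], [0.06, 2.58], [-1.02, 4.17], [0.09, 2.62], [-3.14, 3.14]. Speed limits (rad/s): [2.57, 2.57, 3.14, 3.14, 3.14, 3.14].

INTERFACE

Orientations are given as a rotation vector (axis times angle).
In Python, from station import get_obs, optics, ctrl gives the robot as it stands.
- The arm moves only by the shell command python3 -m pendant 'ROWS' [FORCE]. ROWS is JSON, a list of rows, each a list of 3 entries, a list of its own where there are three numbers: the shift along the tool's x, y, z in mm, then the turn, a rotation vector about the tool's x, y, z in rad, then the opening, from 0 (shut) to 1 (fully open). A call has 1 to 12 rows; each row shifts and turns the commanded pose from where the row before left it, along the tool's axes as they then stand; what a row does not reach is not made up. A row lasts 1/12 s, in which the tool goes at most 41.7 mm and 7.16 degrees, less where a joint would pass 70% of its speed; a pose out of reach is approached as far as the arm can. A call is refused whole if a number of a shift passes 41.7 or a number of a turn 0.125, either way. A call with a gripper value outside its range is refused whole. The fingers move at their own pace and stop on an object; FORCE is the grip in N (left out, the last holds). Time passes only in rows, so rows that do not move let the fingers close. It gives the time, the measured TCP pose, the force, the opening and the grip force at its end, in the units of the state.
- get_obs(): the state, without advancing time (a new reading comes with each control period).
- optics.get_image(name): name is "side" or "top" or "wrist"; returns the picture (400x640x3 uint8, red, green, blue); there is no depth.
- optics.camera_model(name): a dict with "fx", "fy", "cx", "cy" (pixels), "distortion" ([k1, k2, p1, p2, k3] as OpenCV has them; the pictures are not rectified), "cam_to_world" (4x4, takes a point from camera to world coordinates). Camera axes: x right, y up, looking along -z (the intrinsics and any distortion apply to the point x, -y, -z); pixel columns grow to the right and rows downward; lengths in m; the calibration is good to about 2 mm. A picture is of the moment at which its call begins: read the wrist's pose just before it. camera_model takes no time and is no camera call; for the wrist camera it gives the pose at the moment of the call.
- ctrl.finish_job(): hands the job in; it is judged then, once.
The state is a dict: "t": time; "q": joint angles; "dq": joint speeds; "effort": joint torques, N m; "tool_pos": TCP position; "tool_rot": TCP orientation; "contact_force": force on the tool from outside, world axes, zero at the start; "wrist_torque": the same for the moment, N m; "opening": finger opening in m; "grip_force": force on a finger pad.
Only numpy, scipy, OpenCV 4.12 (cv2) and the standard library are available. Lean on these libraries where they do the work, as an engineer would, in place of code of your own. Each camera call takes 0.05 s, during which the arm holds its last target. There are 200 camera calls.

TASK

Stand the little light panel upright on the narrow ledge of the telescopic stand, centred along it, and let go of it. Then squeeze the stand's grip so that the orange button is pressed in, pull the mast straight up past the first stop to the second stop, and finish while still holding it there, fully extended with the light standing on the ledge. Leave the mug, the tape roll and the parcel where they are.

Things in the scene. Friction and masses are not known exactly. Their poses are not given: they have to be found in the camera images.
- light: Loose LED photo light panel, a black slab with a white face on both broad sides: 80 mm long (its x), 28 mm thick (its y), 55 mm tall (its z), about 0.18 kg. Origin at the centre of its underside; it stands upright on the bench at the start. Both ways round are alike.
- stand: Telescopic photo stand, bolted down: dark steel foot 130 x 110 x 12 mm (x, y, z), upright black square tube 34 mm wide, its top 140 mm above the bench. Origin at the centre of the foot's underside, on the tube's axis; z up; x points from the tube along the ledge, y away from the side with the orange button (on -y). The mast slides vertically in the tube without turning.
- mast (a joint): Mast pulled up, in m: 0 = down (start), 0.05 first stop, 0.10 second stop, a hard end. The mast (0.35 kg) carries grip, button and ledge. Button out: a catch blocks it after 3 mm and again at the first stop. Button kept in: it slides freely (1 N friction) past the first stop to the second. No catch holds it up at the second stop: let go, it drops back 28 mm.
- button (a joint): Travel in m of the orange button: 0 = out, 0.007 = fully in; the lock is free beyond about 0.004. It moves along the stand's +y, into the grip block, and springs back when let go; 2 N starts it and 7 N takes it fully in.
- grip (a point): Point to squeeze, on the mast's axis, 178 mm above the bench, mast down; rises with it. Grip: black block 28 (stand x) x 32 (stand y) x 55 mm tall, its top 20 mm above this point. On its -y face the orange button, 22 mm wide, 36 tall, sticks out 8 mm: 40 mm across with it out, 33 in. Fingers closing along the stand's y press the button against the other side. Axes as the stand's.
- ledge (a point): Middle of the ledge's top, where the light's underside goes: 100 mm from the mast's axis along the stand's x, 153 mm above the bench, mast down; rises with it. Ledge: flat level bar 26 mm wide (stand y), 10 mm thick, rubber-topped, from the foot of the grip out to 150 mm from the axis, only air beneath. The light's length goes along it. Axes as the stand's.
- mug: Bystander: blue ceramic mug, 76 mm in diameter with a handle at its +y, 85 mm tall. Origin at the centre of its underside.
- tape: Bystander: yellow tape roll lying flat, a ring 90 mm in outer diameter, 48 mm tall. Origin at the centre of its underside.
- parcel: Bystander: small closed cardboard parcel with a pale band, 110 x 80 x 50 mm (x, y, z). Origin at the centre of its underside.
Mind the look-alikes: they are no part of the job. Of the things that look like the light, take the one that is nearest to the robot's base at the start.

How it is judged:
On the way, in this order (a step that is already met when the one before it is completed fails the run):
1. the light stands centred on the ledge, let go, with the mast still down (x of light in the frame of ledge between -0.025 and 0.025 m and y of light in the frame of ledge between -0.012 and 0.012 m and z of light in the frame of ledge between -0.004 and 0.006 m and angle between light's own z axis and vertical below 0.15 rad and contact force between the fingers and light below 0.1 N and value of joint mast below 0.01 m and linear speed of light below 0.02 m/s), for 0.2 s.
2. the button is pressed in with the mast still below the first stop (value of joint button above 0.004 m and value of joint mast below 0.045 m and contact force between the fingers and stand above 2 N), for 0.1 s.
3. the mast reaches the second stop (value of joint mast above 0.094 m), for 0.3 s.
At the end, for the whole second after the job is handed in: The mast is held by the fingers (more than 3 N) within 6 mm of the second stop, still; the light, not touched by the fingers, stands upright (within 0.15 rad) on the ledge, within 25 mm of its middle along it and 12 mm across (x of light in the frame of ledge between -0.025 and 0.025 m and y of light in the frame of ledge between -0.012 and 0.012 m and z of light in the frame of ledge between -0.004 and 0.006 m and angle between light's own z axis and vertical below 0.15 rad and contact force between the fingers and light below 0.1 N and value of joint mast above 0.094 m and velocity of joint mast between -0.01 and 0.01 m/s and contact force between the fingers and stand above 3 N and linear speed of light below 0.02 m/s); the arm keeps its last pose, push and grip.
It fails at once if the mug is pushed away (more than 30 mm) or tipped over (distance of mug from where it was at the start of the episode above 0.03 m or angle between mug's own z axis and vertical above 0.5 rad).
It fails at once if the tape is pushed away (more than 30 mm) or tipped over (distance of tape from where it was at the start of the episode above 0.03 m or angle between tape's own z axis and vertical above 0.5 rad).
It fails at once if the parcel is pushed away (more than 30 mm) or tipped over (distance of parcel from where it was at the start of the episode above 0.03 m or angle between parcel's own z axis and vertical above 0.5 rad).
It also fails if it takes over 56 s, if anything falls off the work surface, if the arm or the gripper's body presses on something with over 40 N, if the wrist force passes 120 N, or if a joint passes its speed limit or range.

## Working session

There is one attempt and no reset: what is moved stays moved. The work goes in short steps, Python scripts to look and compute and a shell command to move; the robot and the scene stay as the last step left them, time stands still between calls to the robot, and variables do not carry over. Pictures are saved under pics/ and viewed, at most 10 in all, crops included, and the job is handed in when it is done.

```bash
mkdir -p pics; ls; cat > h.py <<'E'
import numpy as np, cv2
from station import get_obs, optics, ctrl
from scipy.spatial.transform import Rotation as R
def K(m): return np.array([[m['fx'],0,m['cx']],[0,m['fy'],m['cy']],[0,0,1.]]),np.array(m['distortion'],float)
def ray(m,px):
    k,d=K(m); u=cv2.undistortPoints(np.array(px,float).reshape(-1,1,2),k,d).reshape(-1,2)
    T=np.array(m['cam_to_world']); v=np.c_[u[:,0],-u[:,1],-np.ones(len(u))]@T[:3,:3].T
    return T[:3,3],v
def atz(m,px,z):
    o,v=ray(m,px); z=np.broadcast_to(z,len(v)); return o+v*((z-o[2])/v[:,2])[:,None]
def proj(m,P):
    k,d=K(m); T=np.linalg.inv(np.array(m['cam_to_world'])); c=np.atleast_2d(P)@T[:3,:3].T+T[:3,3]
    c=c*[1,-1,-1]; return cv2.projectPoints(c,np.zeros(3),np.zeros(3),k,d)[0].reshape(-1,2)
def snap(n,f,crop=None,s=1):
    m=optics.camera_model(n); im=optics.get_image(n)[:,:,::-1]
    np.save('pics/'+f+'.npy',im)
    if crop: x0,y0,x1,y1=crop; im=im[y0:y1,x0:x1]
    cv2.imwrite('pics/'+f+'.png',cv2.resize(im,None,fx=s,fy=s,interpolation=cv2.INTER_CUBIC)); return m
E
python3 - <<'E'
from h import *
for n in ('top','side'):
    m=snap(n,n+'0'); print(n,np.round(np.array(m['cam_to_world']),3).tolist(),m['fx'],m['distortion'])
print(get_obs())
E
```

```text
pics
top [[0.012, 0.983, -0.184, 0.331], [-1.0, 0.013, 0.004, -0.045], [0.007, 0.184, 0.983, 1.469], [0.0, 0.0, 0.0, 1.0]] 509.877060395757 [-0.05816804  0.          0.          0.          0.        ]
side [[0.736, 0.496, -0.461, -0.008], [-0.677, 0.521, -0.52, -0.708], [-0.017, 0.695, 0.719, 1.015], [0.0, 0.0, 0.0, 1.0]] 490.8403880387329 [-0.0403694  0.         0.         0.         0.       ]
{'t': 0.1, 'q': array([ 1.11399204e+00,  5.33054422e-02,  1.61415726e+00,  3.79251353e-05,
        1.47595966e+00, -1.19014808e-01]), 'dq': array([ 0.00127109, -0.00097081, -0.00230435,  0.00062058,  0.00078499,
        0.00010435]), 'effort': array([ 2.33782466e-04, -3.94902313e+01, -3.71362209e+01, -9.46590330e-05,
        3.94469389e-03,  5.43695052e-06]), 'tool_pos': array([0.20687984, 0.58918324, 0.23017655]), 'tool_rot': array([-5.27991475e-01, -3.09634145e+00,  2.73847644e-03]), 'contact_force': array([-1.0693964 , -0.01645643,  0.00818013]), 'wrist_torque': array([-0.010088  , -0.04372929,  0.01022276]), 'grip_force': 0.0, 'opening': 0.0852982690107154}
```

View pics/top0.png

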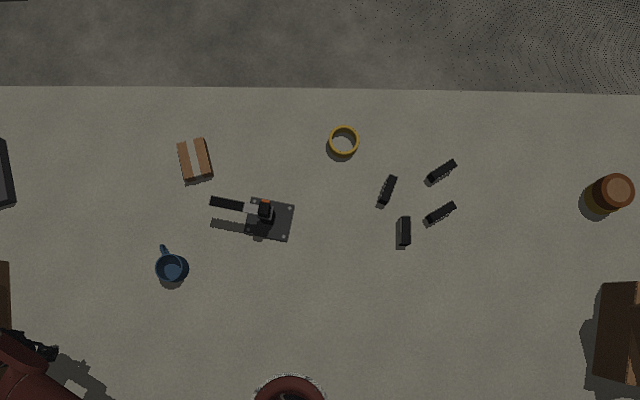

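View pics/side0.png

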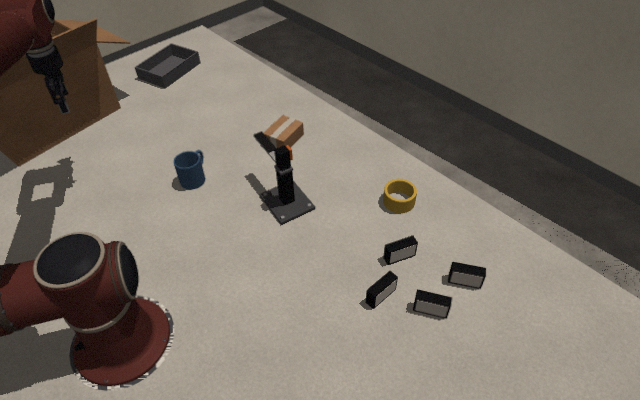

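The top view shows four dark slabs, at pixels (387,190), (404,231), (441,172) and (440,213). The base is at about (290,400), so (404,231) looks nearest. The stand's tube is at (265,210), with the ledge reaching left to (211,202) and the orange button on its upper side. I'll check this in an enlarged crop.

```bash
python3 - <<'E'
from h import *
m=optics.camera_model('top')
print(atz(m,[(387,190),(404,231),(441,172),(440,213)],.0).round(3).tolist(), np.linalg.norm(atz(m,[(387,190),(404,231),(441,172),(440,213)],.03)[:,:2],axis=1))
im=np.load('pics/top0.npy')
a=cv2.resize(im[150:260,360:470],None,fx=5,fy=5,interpolation=cv2.INTER_CUBIC)
a=np.clip(a.astype(float)*1.8,0,255).astype(np.uint8)
b=np.clip(cv2.resize(im[180:255,200:305],None,fx=7,fy=7,interpolation=cv2.INTER_CUBIC).astype(float)*1.8,0,255).astype(np.uint8)
cv2.imwrite('pics/cl.png',a);cv2.imwrite('pics/cs.png',b)
E
```

```text
[[0.636, -0.278, 0.0], [0.515, -0.326, 0.0], [0.693, -0.44, 0.0], [0.569, -0.433, 0.0]] [0.68611775 0.60278702 0.81017109 0.70629156]
```

View pics/cl.png

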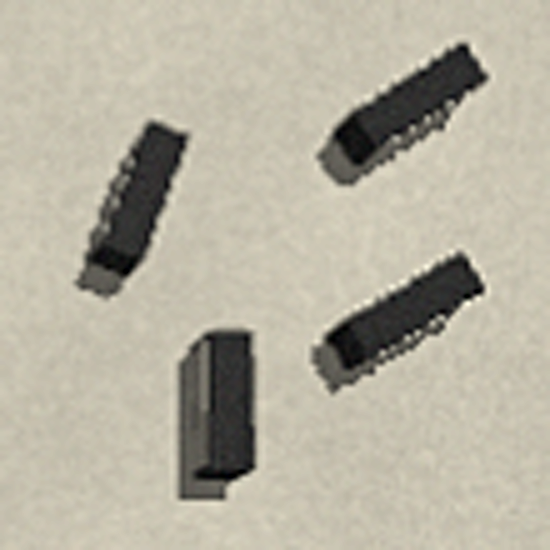

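View pics/cs.png

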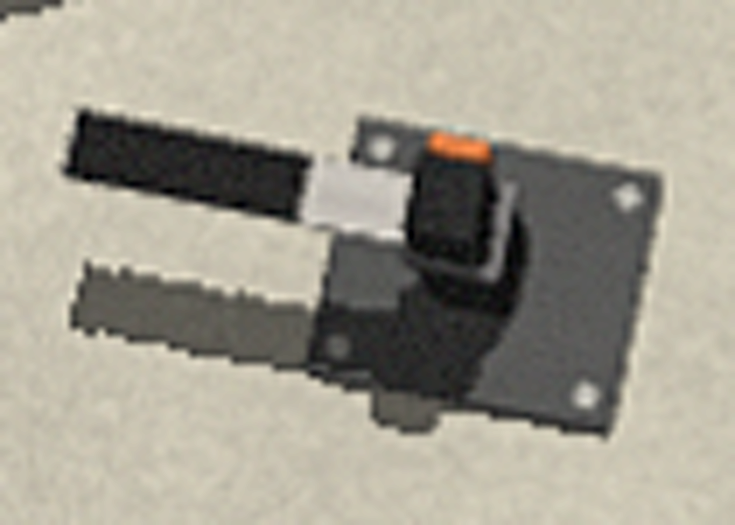

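The crop confirms the lower-left slab, with its top face at crop x 208–252 and y 331–470, is nearest the base (0.60 m against 0.69 m or more). In the stand crop, the ledge end corners are (82,108) and (66,176). The foot corners are (360,118), (662,178) and (608,436), and the orange button is at (460,146).

```bash
python3 - <<'E'
from h import *
m=optics.camera_model('top')
f=lambda c,s,o:(np.array(c,float)+.5)/s-.5+np.array(o)
L=atz(m,f([(213,331),(252,331),(250,467),(207,470)],5,(360,150)),.055)
print('light top',L.round(4).tolist(),L.mean(0)); d=np.diff(np.r_[L,L[:1]],axis=0);print(np.linalg.norm(d,axis=1),np.degrees(np.arctan2(d[:,1],d[:,0])))
F=atz(m,f([(360,118),(662,178),(608,436),(310,372)],7,(200,180)),.012)
print('foot',F.round(4).tolist(),F.mean(0)); d=np.diff(np.r_[F,F[:1]],axis=0);print(np.linalg.norm(d,axis=1),np.degrees(np.arctan2(d[:,1],d[:,0])))
G=atz(m,f([(82,108),(66,176),(300,220),(312,155)],7,(200,180)),.153)
print('ledge',G.round(4).tolist()); d=np.diff(np.r_[G,G[:1]],axis=0);print(np.linalg.norm(d,axis=1),np.degrees(np.arctan2(d[:,1],d[:,0])))
H=atz(m,f([(430,165),(498,170),(490,262),(410,248)],7,(200,180)),.198);print('griptop',H.round(4).tolist(),H.mean(0))
# refine by fitting models in both views later
im=np.load('pics/side0.npy')
a=cv2.resize(im[120:230,240:330],None,fx=5,fy=5,interpolation=cv2.INTER_CUBIC)
b=cv2.resize(im[260:315,355:415],None,fx=5,fy=5,interpolation=cv2.INTER_CUBIC)
o=np.zeros((550,760,3),np.uint8);o[:,:450]=a;o[:275,455:755]=b
cv2.imwrite('pics/cside.png',np.clip(o*1.8,0,255).astype(np.uint8))
E
```

```text
light top [[0.5508, -0.3109, 0.055], [0.551, -0.333, 0.055], [0.4743, -0.3301, 0.055], [0.4724, -0.306, 0.055]] [ 0.51211355 -0.32000345  0.055     ]
[0.02206733 0.07677259 0.02420383 0.07853718] [-89.28488982 177.87111862  94.59546028  -3.58605312]
foot [[0.6087, 0.1206, 0.012], [0.585, -0.0054, 0.012], [0.4777, 0.0148, 0.012], [0.5023, 0.1376, 0.012]] [0.54341071 0.06691429 0.012     ]
[0.12818714 0.10926682 0.12528431 0.10772389] [-100.61826621  169.35889834   78.65861889   -9.0919968 ]
ledge [[0.5843, 0.2094, 0.153], [0.5582, 0.2141, 0.153], [0.5428, 0.1257, 0.153], [0.5675, 0.1221, 0.153]]
[0.02645615 0.08976672 0.02498644 0.0888524 ] [169.60761923 -99.93198995  -8.29440499  79.11420865]
griptop [[0.5563, 0.0736, 0.198], [0.5548, 0.0489, 0.198], [0.5212, 0.0509, 0.198], [0.5259, 0.0799, 0.198]] [0.53953056 0.06330959 0.198     ]
```

View pics/cside.png

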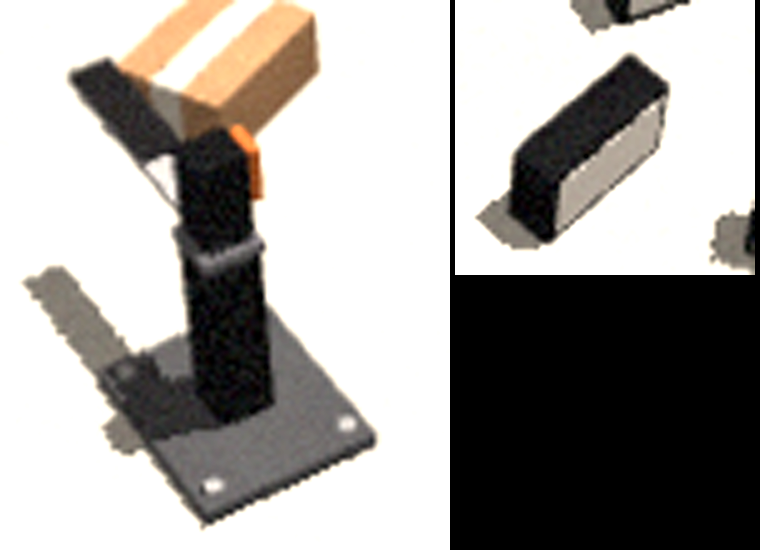

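The side crop shows the ledge end corners at (72,76) and (106,60), and the foot corners at (207,515) and (375,430). The light's top corners, measured from the right panel's origin, are (60,152), (177,55), (213,88) and (107,178), with the bottom near corner at (97,243). I'll fit both poses to the two views together.

```bash
python3 - <<'E'
from h import *
from scipy.optimize import least_squares as ls
mt,ms=optics.camera_model('top'),optics.camera_model('side')
f=lambda c,s,o:(np.array(c,float)+.5)/s-.5+np.array(o)
def fit(name,data,x0):
    def res(p):
        r=[]
        c,s=np.cos(p[2]),np.sin(p[2])
        for m,px,P in data:
            P=np.array(P)/1e3; W=np.c_[P[:,0]*c-P[:,1]*s+p[0],P[:,0]*s+P[:,1]*c+p[1],P[:,2]]
            r.append((proj(m,W)-px))
        return np.vstack(r)
    o=ls(lambda p:res(p).ravel(),x0,loss='soft_l1'); print(name,o.x.round(4),np.degrees(o.x[2])); print(res(o.x).round(1).tolist()); return o.x
S=[(mt,f([(82,108),(66,176),(360,118),(662,178),(608,436)],7,(200,180)),[(150,-13,153),(150,13,153),(65,-55,12),(-65,-55,12),(-65,55,12)]),
(ms,f([(72,76),(106,60),(207,515),(375,430)],5,(240,120)),[(150,13,153),(150,-13,153),(-65,55,12),(-65,-55,12)])]
s=fit('stand',S,[.543,.067,1.39]); fit('s-top',S[:1],s);fit('s-side',S[1:],s)
L=[(mt,f([(213,331),(252,331),(250,467),(207,470)],5,(360,150)),[(40,14,55),(40,-14,55),(-40,-14,55),(-40,14,55)]),
(ms,f([(60,152),(177,55),(213,88),(107,178)],5,(355,260)),[(-40,14,55),(40,14,55),(40,-14,55),(-40,-14,55)])]
l=fit('light',L,[.512,-.32,0]);fit('l-top',L[:1],l);fit('l-side',L[1:],l)
o=get_obs();print(R.from_rotvec(o['tool_rot']).as_matrix().round(3))
c,q=np.cos(s[2]),np.sin(s[2]);print('ledge',s[0]+.1*c,s[1]+.1*q)
E
```

```text
stand [0.5435 0.0663 1.386 ] 79.41366318053463
[[-0.7, 0.2], [-0.7, -0.0], [0.2, -0.3], [0.8, -0.2], [0.8, 0.1], [-1.2, -0.8], [0.3, -0.8], [-0.4, 0.3], [0.8, 0.9]]
s-top [0.5432 0.0665 1.3817] 79.16625515072388
[[-0.8, 0.0], [-0.8, -0.1], [0.2, -0.2], [0.8, 0.0], [0.6, 0.3]]
s-side [0.5438 0.066  1.3923] 79.7750482975693
[[-1.4, -0.7], [0.2, -0.7], [-0.1, 0.3], [1.1, 0.7]]
light [ 0.5122 -0.3217 -0.012 ] -0.6855839227036764
[[-1.0, -0.6], [1.1, -0.4], [1.8, 0.8], [0.4, -0.0], [-0.7, -0.9], [-0.3, -1.1], [1.4, -0.4], [-1.3, 1.7]]
l-top [ 0.512  -0.3199 -0.0354] -2.028183381563532
[[-1.3, -0.6], [0.8, -0.1], [0.8, 1.0], [-0.6, -0.1]]
l-side [ 0.5121 -0.3231  0.0099] 0.5645314440553193
[[-0.2, -0.1], [-0.2, -0.8], [1.6, -0.3], [-0.5, 2.3]]
[[-0.943  0.331 -0.001]
 [ 0.331  0.943 -0.002]
 [ 0.    -0.002 -1.   ]]
ledge 0.5618496640888586 0.16454865525357476
```

```bash
cat >> h.py <<'E'
def todo(p,yaw):
    o=get_obs(); r=R.from_rotvec(o['tool_rot']); M=r.as_matrix()
    y=np.radians(yaw); ty=np.array([np.cos(y),np.sin(y),0]); tz=np.array([0,0,-1.]); D=np.c_[np.cross(ty,tz),ty,tz]
    print('t',round(o['t'],2),'pos',o['tool_pos'].round(4),'shift mm',(M.T@(np.array(p)-o['tool_pos'])*1e3).round(1),'turn',(r.inv()*R.from_matrix(D)).as_rotvec().round(4),'open',round(o['opening'],4),'q6',o['q'][5].round(3),'F',o['contact_force'].round(1),'g',o['grip_force'])
E
python3 -m pendant '[[[-24,-31,0],[0,0,0],1],[[-24,-31,0],[0,0,0],1],[[-24,-31,0],[0,0,0],1],[[-24,-31,0],[0,0,0],1],[[-24,-31,0],[0,0,0],1],[[-24,-31,0],[0,0,0],1],[[-24,-31,0],[0,0,0],1],[[-24,-31,0],[0,0,0],1],[[-24,-31,0],[0,0,0],1],[[-24,-31,0],[0,0,0],1],[[-24,-31,0],[0,0,0],1],[[-24,-31,0],[0,0,0],1]]'
python3 -m pendant '[[[-24,-31,0],[0,0,0],1],[[-24,-31,0],[0,0,0],1],[[-24,-31,0],[0,0,0],1],[[-24,-31,0],[0,0,0],1],[[-24,-31,0],[0,0,0],1],[[-24,-31,0],[0,0,0],1],[[-24,-31,0],[0,0,0],1],[[-24,-31,0],[0,0,0],1],[[-24,-31,0],[0,0,0],1],[[-24,-31,0],[0,0,0],1],[[-24,-31,0],[0,0,0],1],[[-24,-31,0],[0,0,0],1]]'
python3 -m pendant '[[[0,0,0],[0,0,0.122],1],[[0,0,0],[0,0,0.122],1],[[0,0,0],[0,0,0.122],1],[[0,0,0],[0,0,0.122],1],[[0,0,0],[0,0,0.122],1],[[0,0,0],[0,0,0.122],1],[[0,0,0],[0,0,0.122],1],[[0,0,0],[0,0,0.122],1],[[0,0,0],[0,0,0.122],1],[[0,0,0],[0,0,0.122],1],[[0,0,0],[0,0,0.122],1],[[0,0,0],[0,0,0.122],1]]'
python3 -c "
from h import *
todo((.512,-.3215,.12),-90.7)"
```

```text
t: 1.1
tool_pos: [0.3554, 0.1415, 0.231]
tool_rot: [0.527, 3.097, 0.0]
contact_force: [0.9, -0.2, 0.4]
opening: 0.0851
grip_force: 0.0
t: 2.1
tool_pos: [0.504, -0.3051, 0.2305]
tool_rot: [-0.529, -3.096, -0.001]
contact_force: [0.8, -0.6, 0.2]
opening: 0.0856
grip_force: 0.0
t: 3.1
tool_pos: [0.5037, -0.303, 0.2306]
tool_rot: [-2.468, -1.942, 0.0]
contact_force: [0.2, 0.5, 0.4]
opening: 0.0857
grip_force: 0.0
t 3.1 pos [ 0.5037 -0.303   0.2306] shift mm [-16.1  12.5 110.6] turn [-1.200e-03  3.000e-04  1.346e+00] open 0.0857 q6 -0.431 F [0.2 0.5 0.4] g 0.0
```

```bash

python3 -m pendant '[[[-16,12.5,30],[0,0,0],1],[[0,0,0],[0,0,0.122],1],[[0,0,0],[0,0,0.122],1],[[0,0,0],[0,0,0.122],1],[[0,0,0],[0,0,0.122],1],[[0,0,0],[0,0,0.122],1],[[0,0,0],[0,0,0.122],1],[[0,0,0],[0,0,0.122],1],[[0,0,0],[0,0,0.122],1],[[0,0,0],[0,0,0.122],1],[[0,0,0],[0,0,0.122],1],[[0,0,0],[0,0,0.122],1]]'
python3 -m pendant '[[[0,0,0],[0,0,0],1],[[0,0,0],[0,0,0],1]]'
python3 - <<'E'
from h import *
todo((.512,-.3215,.018),-90.7)
m=snap('wrist','w1')
L=np.array([.512,-.3215,0])
for n,z in (('top',.055),('bot',0)): print(n,proj(m,L+[[.04,.014,z],[.04,-.014,z],[-.04,-.014,z],[-.04,.014,z]]).round(0).tolist())
np.save('pics/w1m.npy',m,allow_pickle=True)
E
```

```text
t: 4.1
tool_pos: [0.5122, -0.3214, 0.2006]
tool_rot: [-3.141, 0.013, 0.001]
contact_force: [0.2, 0.9, 0.5]
opening: 0.0856
grip_force: 0.0
t: 4.27
tool_pos: [0.5123, -0.3214, 0.2008]
tool_rot: [-3.141, -0.001, 0.001]
contact_force: [0.3, -0.5, 0.1]
opening: 0.0853
grip_force: 0.0
t 4.27 pos [ 0.5123 -0.3214  0.2008] shift mm [ -0.2   0.2 182.8] turn [-0.0005  0.0007  0.0131] open 0.0853 q6 0.887 F [ 0.3 -0.5  0.1] g 0.0
top [[297.0, 147.0], [327.0, 147.0], [326.0, 227.0], [298.0, 227.0]]
bot [[300.0, 140.0], [325.0, 141.0], [324.0, 209.0], [300.0, 209.0]]
```

View pics/w1.png

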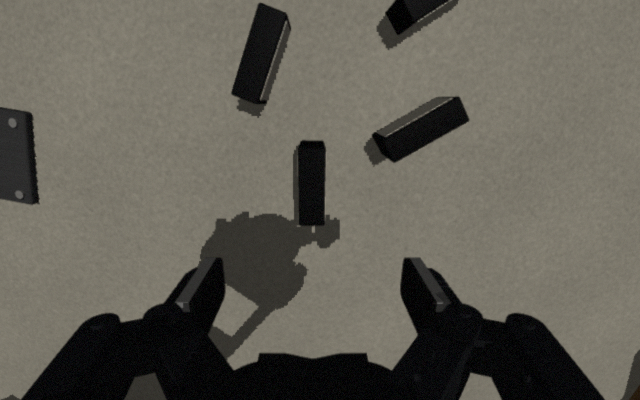

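The wrist view shows the light's top face at x 299–325, y 150–225, within about 2 px of the prediction, and centred between the fingers at x≈313. I'll go down and grasp it.

```bash

python3 -m pendant '[[[0,0,35],[0,0,0],1],[[0,0,35],[0,0,0],1],[[0,0,35],[0,0,0],1],[[0,0,35],[0,0,0],1],[[0,0,25],[0,0,0],1],[[0,0,18],[0,0,0],1],[[0,0,0],[0,0,0],1],[[0,0,0],[0,0,0],1]]'
python3 -m pendant '[[[0,0,0],[0,0,0],0],[[0,0,0],[0,0,0],0],[[0,0,0],[0,0,0],0],[[0,0,0],[0,0,0],0],[[0,0,0],[0,0,0],0],[[0,0,0],[0,0,0],0],[[0,0,0],[0,0,0],0],[[0,0,0],[0,0,0],0],[[0,0,0],[0,0,0],0],[[0,0,0],[0,0,0],0]]' 30
python3 -c "
from h import *
todo((.512,-.3215,.018),-90.7)"
```

```text
t: 4.98
tool_pos: [0.5117, -0.321, 0.0172]
tool_rot: [-3.14, 0.001, 0.003]
contact_force: [-0.1, -0.6, 1.0]
opening: 0.0854
grip_force: 0.0
t: 5.82
tool_pos: [0.5132, -0.322, 0.0195]
tool_rot: [3.141, -0.003, 0.002]
contact_force: [-0.5, 1.7, 6.4]
opening: 0.0257
grip_force: 30.9
t 5.82 pos [ 0.5132 -0.322   0.0195] shift mm [-1.2 -0.5  1.5] turn [ 0.0008 -0.0012  0.0102] open 0.0257 q6 0.89 F [-0.5  1.7  6.4] g 30.890870690345764
```

```bash

python3 -m pendant '[[[0,0,-15],[0,0,0],0],[[0,0,-30],[0,0,0],0],[[0,0,-35],[0,0,0],0],[[0,0,-35],[0,0,0],0],[[0,0,-35],[0,0,0],0],[[0,0,-35],[0,0,0],0],[[0,0,-35],[0,0,0],0],[[0,0,-35],[0,0,0],0],[[0,0,-25],[0,0,0],0],[[0,0,0],[0,0,0],0]]'
python3 -m pendant '[[[0,0,0],[0,0,-0.116],0],[[0,0,0],[0,0,-0.116],0],[[0,0,0],[0,0,-0.116],0],[[0,0,0],[0,0,-0.116],0],[[0,0,0],[0,0,-0.116],0],[[0,0,0],[0,0,-0.116],0],[[0,0,0],[0,0,-0.116],0],[[0,0,0],[0,0,-0.116],0],[[0,0,0],[0,0,-0.116],0],[[0,0,0],[0,0,-0.116],0],[[0,0,0],[0,0,-0.116],0],[[0,0,0],[0,0,-0.116],0]]'
python3 -c "
from h import *
todo((.5618,.1645,.25),-10.6)"
```

```text
t: 6.65
tool_pos: [0.5143, -0.3232, 0.3056]
tool_rot: [3.134, -0.003, 0.014]
contact_force: [1.1, -0.2, -0.6]
opening: 0.0257
grip_force: 30.1
t: 7.65
tool_pos: [0.5117, -0.3211, 0.2952]
tool_rot: [-2.404, -2.016, 0.001]
contact_force: [-1.1, 0.5, -2.1]
opening: 0.0257
grip_force: 30.0
t 7.65 pos [ 0.5117 -0.3211  0.2952] shift mm [486.8 -35.2  46.3] turn [-0.0037 -0.0019  0.0097] open 0.0257 q6 -0.508 F [-1.1  0.5 -2.1] g 29.98481512069702
```

```bash

python3 -m pendant '[[[16,-1,0],[0,0,0],0],[[30,-2,0],[0,0,0],0],[[38,-3,0],[0,0,0],0],[[38,-3,0],[0,0,0],0],[[38,-3,0],[0,0,0],0],[[38,-3,0],[0,0,0],0],[[38,-3,0],[0,0,0],0],[[38,-3,0],[0,0,0],0],[[38,-3,0],[0,0,0],0],[[38,-3,0],[0,0,0],0],[[38,-3,0],[0,0,0],0],[[38,-3,0],[0,0,0.01],0]]'
python3 -m pendant '[[[33,-3,0],[0,0,0],0],[[18,-1,0],[0,0,0],0],[[10,-1,0],[0,0,0],0],[[0,0,30],[0,0,0],0],[[0,0,0],[0,0,0],0],[[0,0,0],[0,0,0],0],[[0,0,0],[0,0,0],0],[[0,0,0],[0,0,0],0]]'
python3 - <<'E'
from h import *
todo((.5618,.1645,.20),-10.6)
o=get_obs()
t=np.load('pics/top0.npy')
for n in('top','side'): snap(n,n+'2')
a=np.load('pics/top2.npy')[150:250,190:290];b=np.load('pics/side2.npy')[80:200,210:330]
o=np.hstack([cv2.resize(a,(400,400),interpolation=2),cv2.resize(b,(400,400),interpolation=2)])
cv2.imwrite('pics/c2.png',np.clip(o*2.,0,255).astype(np.uint8))
E
```

```text
t: 8.65
tool_pos: [0.5555, 0.1059, 0.2962]
tool_rot: [-2.424, -1.996, 0.003]
contact_force: [0.0, 0.8, -1.8]
opening: 0.0255
grip_force: 30.0
t: 9.32
tool_pos: [0.5638, 0.1636, 0.2695]
tool_rot: [2.424, 1.997, 0.002]
contact_force: [0.9, 0.5, -2.2]
opening: 0.0255
grip_force: 30.1
t 9.32 pos [0.5638 0.1636 0.2695] shift mm [ 0.5 -2.3 69.5] turn [ 0.0014 -0.0004 -0.0075] open 0.0255 q6 0.348 F [ 0.9  0.5 -2.2] g 30.05462944507599
```

View pics/c2.png

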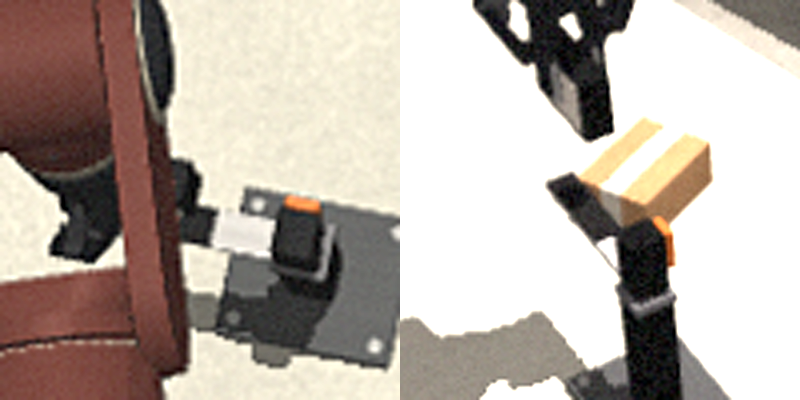

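The side crop shows the light upright in the fingers, with the bottom corners of its near end at about crop (585,138) and (612,130). I'll check those against prediction.

```bash
python3 - <<'E'
from h import *
m=optics.camera_model('side'); p=get_obs()['tool_pos']; y=np.radians(79.4);c,s=np.cos(y),np.sin(y)
for dz in (.017,.0195,.022):
    P=np.array([(-40,14,0),(-40,-14,0),(40,14,0),(-40,-14,55)])/1e3
    W=np.c_[P[:,0]*c-P[:,1]*s+p[0],P[:,0]*s+P[:,1]*c+p[1],P[:,2]+p[2]-dz]
    q=proj(m,W); print(dz,((q-[210,80]+.5)*10/3+[400,0]).round(0).tolist())
E
```

```text
0.017 [[583.0, 142.0], [616.0, 129.0], [537.0, 89.0], [609.0, 70.0]]
0.0195 [[584.0, 144.0], [616.0, 132.0], [537.0, 92.0], [610.0, 72.0]]
0.022 [[584.0, 147.0], [616.0, 135.0], [537.0, 94.0], [610.0, 75.0]]
```

```bash

python3 -m pendant '[[[0.5,-2,20],[0,0,-0.006],0],[[0,0,25],[0,0,0],0],[[0,0,22],[0,0,0],0],[[0,0,15],[0,0,0],0],[[0,0,8],[0,0,0],0],[[0,0,4],[0,0,0],0],[[0,0,0],[0,0,0],0],[[0,0,0],[0,0,0],0],[[0,0,0],[0,0,0],0]]'
python3 -m pendant '[[[0,0,2],[0,0,0],0],[[0,0,0],[0,0,0],0],[[0,0,0],[0,0,0],0]]'
python3 -c "
from h import *
todo((.5618,.1645,.171),-10.6)"
```

```text
t: 10.17
tool_pos: [0.5626, 0.1652, 0.1762]
tool_rot: [2.416, 2.006, 0.004]
contact_force: [0.6, 0.3, -1.8]
opening: 0.0254
grip_force: 30.2
t: 10.42
tool_pos: [0.5617, 0.1651, 0.1728]
tool_rot: [2.417, 2.007, 0.001]
contact_force: [0.7, -0.1, -2.8]
opening: 0.0252
grip_force: 30.2
t 10.42 pos [0.5617 0.1651 0.1728] shift mm [-0.6  0.2  1.8] turn [ 0.0006 -0.0002  0.    ] open 0.0252 q6 0.344 F [ 0.7 -0.1 -2.8] g 30.2166348695755
```

```bash

for i in 1 2 3; do python3 -m pendant '[[[0,0,1],[0,0,0],0],[[0,0,0],[0,0,0],0],[[0,0,0],[0,0,0],0]]' | grep -E "pos|contact"; done
```

```text
tool_pos: [0.5618, 0.1651, 0.1724]
contact_force: [-2.8, -0.3, 4.8]
tool_pos: [0.5619, 0.1651, 0.1725]
contact_force: [-4.7, -1.4, 8.9]
tool_pos: [0.5619, 0.1652, 0.1724]
contact_force: [-7.2, -2.1, 12.0]
```

It touched at TCP z 0.1724, as expected. I'll ease the push off, open, retreat and look.

```bash

python3 -m pendant '[[[0,0,-2.5],[0,0,0],0],[[0,0,0],[0,0,0],0],[[0,0,0],[0,0,0],0],[[0,0,0],[0,0,0],0.4],[[0,0,0],[0,0,0],0.6],[[0,0,0],[0,0,0],0.8],[[0,0,0],[0,0,0],0.8],[[0,0,0],[0,0,0],1],[[0,0,0],[0,0,0],1],[[0,0,0],[0,0,0],1],[[0,0,0],[0,0,0],1]]'
python3 -m pendant '[[[0,0,-15],[0,0,0],1],[[0,0,-30],[0,0,0],1],[[0,0,-30],[0,0,0],1],[[0,0,-20],[0,0,0],1],[[0,0,0],[0,0,0],1]]'
python3 - <<'E'
from h import *
todo((.5435,.0663,.270),-10.6)
m=snap('wrist','w3'); snap('side','side3')
s=np.array([.5435,.0663]);y=np.radians(79.4);A=np.array([[np.cos(y),-np.sin(y)],[np.sin(y),np.cos(y)]])
g=lambda P:proj(m,np.array([[*(A@np.array(p[:2])/1e3+s),p[2]/1e3] for p in P])).round(0).tolist()
print('light top',g([(140,14,208),(140,-14,208),(60,-14,208),(60,14,208)]),'grip top',g([(14,16,198),(14,-16,198),(-14,-16,198),(-14,16,198)]),'ledge end',g([(150,13,153),(150,-13,153)]))
a=np.load('pics/w3.npy');b=np.load('pics/side3.npy')[80:220,220:340]
o=np.hstack([cv2.resize(a,(500,312)),cv2.resize(b,(267,312),interpolation=2)])
cv2.imwrite('pics/c3.png',np.clip(o*1.8,0,255).astype(np.uint8))
E
```

```text
t: 12.08
tool_pos: [0.5615, 0.1651, 0.1718]
tool_rot: [2.417, 2.007, -0.0]
contact_force: [-0.8, 0.3, -0.8]
opening: 0.0855
grip_force: 0.0
t: 12.5
tool_pos: [0.5641, 0.1655, 0.2735]
tool_rot: [2.413, 2.003, 0.014]
contact_force: [0.2, -0.7, 0.7]
opening: 0.0855
grip_force: 0.0
t 12.5 pos [0.5641 0.1655 0.2735] shift mm [-101.3   -2.     3.1] turn [ 0.0098 -0.0035  0.0001] open 0.0855 q6 0.344 F [ 0.2 -0.7  0.7] g 0.0
light top [[286.0, 163.0], [327.0, 163.0], [325.0, 267.0], [289.0, 267.0]] grip top [[288.0, 309.0], [326.0, 309.0], [326.0, 336.0], [289.0, 336.0]] ledge end [[291.0, 140.0], [322.0, 140.0]]
```

View pics/c3.png

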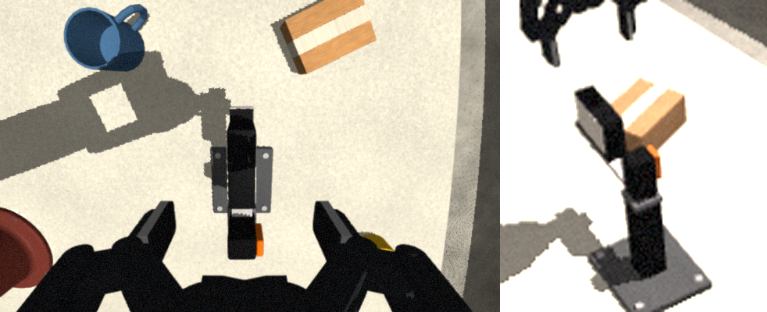

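The wrist view shows the light (crop x≈226–256, ending at y≈208) centred on the ledge as predicted, and the side view shows it upright. The grip is at crop (228–256, 230–260). Next I'll move over the grip and go down.

```bash

python3 -m pendant '[[[-20,0,0],[0,0,0],1],[[-30,-1,0],[0,0,0],1],[[-30,-1,0],[0,0,0],1],[[-21,0,0],[0,0,0],1],[[0,0,0],[0,0,0],1],[[0,0,0],[0,0,0],1],[[0,0,0],[0,0,0],1]]'
python3 -c "
from h import *
todo((.5435,.0663,.157),-10.6)"
```

```text
t: 13.18
tool_pos: [0.5405, 0.0665, 0.2653]
tool_rot: [-2.416, -2.005, 0.002]
contact_force: [0.6, 0.5, -0.7]
opening: 0.0855
grip_force: 0.0
t 13.18 pos [0.5405 0.0665 0.2653] shift mm [  0.3   3.2 108.3] turn [-0.0023 -0.0001 -0.0001] open 0.0855 q6 0.171 F [ 0.6  0.5 -0.7] g 0.0
```

```bash

python3 -m pendant '[[[0,3,20],[0,0,0],1],[[0,0,30],[0,0,0],1],[[0,0,30],[0,0,0],1],[[0,0,18],[0,0,0],1],[[0,0,10],[0,0,0],1],[[0,0,0],[0,0,0],1],[[0,0,0],[0,0,0],1],[[0,0,0],[0,0,0],1]]'
python3 -c "
from h import *
todo((.5435,.0663,.157),-10.6)"
python3 -m pendant '[[[0,0,0],[0,0,0],0.6],[[0,0,0],[0,0,0],0.5],[[0,0,0],[0,0,0],0.4],[[0,0,0],[0,0,0],0.2],[[0,0,0],[0,0,0],0],[[0,0,0],[0,0,0],0],[[0,0,0],[0,0,0],0],[[0,0,0],[0,0,0],0],[[0,0,0],[0,0,0],0],[[0,0,0],[0,0,0],0],[[0,0,0],[0,0,0],0],[[0,0,0],[0,0,0],0]]' 45
python3 -c "
from h import *
todo((.5435,.0663,.157),-10.6)"
```

```text
t: 13.85
tool_pos: [0.5451, 0.066, 0.1606]
tool_rot: [2.415, 2.006, 0.003]
contact_force: [0.4, 0.2, 0.4]
opening: 0.0852
grip_force: 0.0
t 13.85 pos [0.5451 0.066  0.1606] shift mm [ 0.  -1.6  3.6] turn [ 0.0027 -0.0005  0.0006] open 0.0852 q6 0.169 F [0.4 0.2 0.4] g 0.0
t: 14.85
tool_pos: [0.5435, 0.0658, 0.1605]
tool_rot: [-2.416, -2.006, 0.001]
contact_force: [-6.6, 0.5, 7.9]
opening: 0.0314
grip_force: 47.3
t 14.85 pos [0.5435 0.0658 0.1605] shift mm [ 0.5 -0.1  3.5] turn [-0.0013  0.      0.0001] open 0.0314 q6 0.169 F [-6.6  0.5  7.9] g 47.278980910778046
```

The opening of 31.4 mm (the 28 mm light read 25.5 mm) means the button is in. I'll pull up smoothly.

```bash

python3 -m pendant '[[[0,0,-2],[0,0,0],0],[[0,0,-4],[0,0,0],0],[[0,0,-5],[0,0,0],0],[[0,0,-5],[0,0,0],0],[[0,0,-5],[0,0,0],0],[[0,0,-5],[0,0,0],0],[[0,0,-5],[0,0,0],0],[[0,0,-5],[0,0,0],0],[[0,0,-3],[0,0,0],0],[[0,0,-1],[0,0,0],0]]'
python3 -c "
from h import *
todo((.5435,.0663,.2605),-10.6)"
```

```text
t: 15.68
tool_pos: [0.5434, 0.0658, 0.1993]
tool_rot: [-2.416, -2.006, 0.001]
contact_force: [-2.5, 1.6, -7.2]
opening: 0.0315
grip_force: 45.8
t 15.68 pos [0.5434 0.0658 0.1993] shift mm [  0.5  -0.1 -61.2] turn [-0.0013  0.      0.0001] open 0.0315 q6 0.169 F [-2.5  1.6 -7.2] g 45.823621451854706
```

```bash

python3 -m pendant '[[[0,0,-2],[0,0,0],0],[[0,0,-4],[0,0,0],0],[[0,0,-5],[0,0,0],0],[[0,0,-5],[0,0,0],0],[[0,0,-5],[0,0,0],0],[[0,0,-5],[0,0,0],0],[[0,0,-5],[0,0,0],0],[[0,0,-5],[0,0,0],0],[[0,0,-5],[0,0,0],0],[[0,0,-5],[0,0,0],0],[[0,0,-4],[0,0,0],0],[[0,0,-2],[0,0,0],0]]'
python3 -m pendant '[[[0,0,-2],[0,0,0],0],[[0,0,-2],[0,0,0],0],[[0,0,-1],[0,0,0],0],[[0,0,-1],[0,0,0],0],[[0,0,0],[0,0,0],0],[[0,0,0],[0,0,0],0]]'
```

```text
t: 16.68
tool_pos: [0.5435, 0.0657, 0.2517]
tool_rot: [-2.416, -2.006, 0.001]
contact_force: [-5.2, 2.0, -6.5]
opening: 0.0312
grip_force: 45.9
t: 17.18
tool_pos: [0.5435, 0.0658, 0.2574]
tool_rot: [-2.416, -2.006, 0.001]
contact_force: [-4.9, 3.0, -5.3]
opening: 0.0316
grip_force: 46.0
```

```bash

for i in 1 2 3; do python3 -m pendant '[[[0,0,-1],[0,0,0],0],[[0,0,-1],[0,0,0],0],[[0,0,0],[0,0,0],0],[[0,0,0],[0,0,0],0]]' | grep -E "pos|contact"; done
```

```text
tool_pos: [0.5435, 0.0657, 0.2593]
contact_force: [-5.5, 2.6, -6.2]
tool_pos: [0.5435, 0.0657, 0.2606]
contact_force: [-4.2, 2.5, -8.2]
tool_pos: [0.5434, 0.0657, 0.2606]
contact_force: [0.0, 2.8, -20.6]
```

The hard end is reached at a 100 mm rise, and the force has gone up to 20 N. I'll let it settle and take one look before handing in.

```bash

python3 -m pendant '[[[0,0,0],[0,0,0],0],[[0,0,0],[0,0,0],0],[[0,0,0],[0,0,0],0],[[0,0,0],[0,0,0],0],[[0,0,0],[0,0,0],0],[[0,0,0],[0,0,0],0]]'
python3 -c "
from h import *
snap('side','side4',(200,20,360,220),3)"
```

```text
t: 18.68
tool_pos: [0.5434, 0.0657, 0.2607]
tool_rot: [-2.416, -2.006, 0.003]
contact_force: [1.0, 3.8, -24.9]
opening: 0.0314
grip_force: 46.7
```

View pics/side4.png

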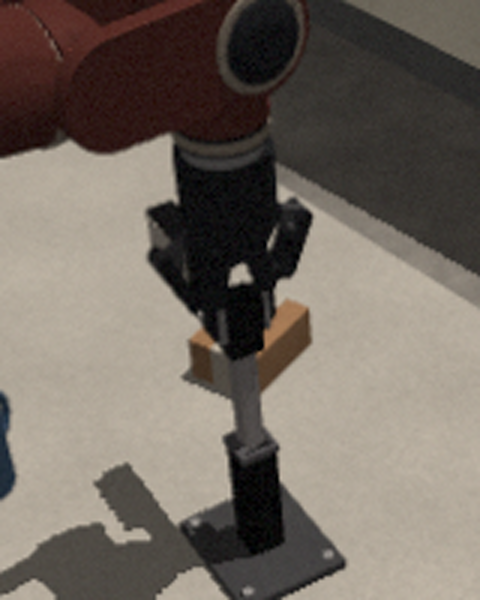

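The side view shows the mast extended and the gripper squeezing the grip. A pale patch at (160,235) may be the light's face, so I'll project where the light should appear.

```bash
python3 - <<'E'
from h import *
m=optics.camera_model('side')
s=np.array([.5435,.0663]);y=np.radians(79.4);A=np.array([[np.cos(y),-np.sin(y)],[np.sin(y),np.cos(y)]])
q=proj(m,np.array([[*(A@np.array(p[:2])/1e3+s),p[2]/1e3] for p in [(140,14,308),(60,14,308),(140,14,253),(60,14,253),(150,13,253)]]))
print(((q-[200,20])*3).round(0).tolist())
E
```

```text
[[141.0, 206.0], [184.0, 253.0], [149.0, 259.0], [191.0, 307.0], [145.0, 253.0]]
```

The prediction matches: the light's far end at (141–149, 206–259) and its bottom edge down to (191,307) agree with the slab in the picture. It is standing on the ledge, so I'm handing in.

```bash
python3 -c "
from station import ctrl
print(ctrl.finish_job())"
```

```text
the job is handed in; nothing more can be done
None
```

I handed the job in at about 19 s; the verdict was not shown. The light was standing centred on the ledge, the grip was squeezed with the button in, and the mast was held at the second stop with about 46 N of grip.

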